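Unload the dead-weight tester

ROBOT

A 6-joint arm with a two-finger parallel gripper is mounted at the origin on a cart in front of the work surface, level with it; the furniture and walls round the work are solid. World frame = base frame: x ahead of the robot, y to its left, z up, the work surface at z = 0. Lengths are in m, angles in rad, forces in N, time in s.
With the tool pointing down it reaches from about 0.25 to 0.85 m from the base axis. Payload 12.5 kg.
Tool frame: the origin (TCP) lies midway between the tips of the shut fingers; the grasp point (between the pads) lies 19 mm behind it; z points along the fingers, y is the line along which they close (so a half turn about z gives the same grasp; the last joint's range is limited). The gripper opens to 93 mm and grips with 3 to 60 N. Pads are 15 mm wide; open, the fingers measure 128 mm over their backs; the gripper's body (75 mm by 188 mm) begins 65 mm behind the grasp point.
Start: joints at [-1.198, 0.351, 1.652, -0, 1.139, -0.085], TCP at [0.243, -0.493, 0.219] pointing down, gripper open.
Joint ranges: [-2.75, 2.75], [-0.79, 2.1], [0.01, 2.65], [-1.57, 4.71], [0.07, 3.14], [-2.87, 2.87]. Speed limits (rad/s): [2.22, 2.22, 2.79, 3.14, 3.14, 3.14].

INTERFACE

Orientations are given as a 3x3 rotation matrix whose columns are the frame's x, y, z axes.
In Python, from cell import manip gives the robot as it stands. The module is installed in compiled form; this text tells all that it offers.
- The arm moves only by the tool jog_arm, never from a script. Its argument "moves" is a list of rows, each a list of 2 entries, a list of its own where there are three numbers: the shift along the world's x, y, z in mm, then the turn about the world's z in degrees. A call has 1 to 20 rows; each row shifts and turns the commanded pose from where the row before left it; what a row does not reach is not made up. A row lasts 1/8 s, in which the tool goes at most 62.5 mm and 10.7 degrees, less where a joint would pass 70% of its speed; a pose out of reach is approached as far as the arm can. A call with a gripper value outside its range is refused whole. "grip" is the finger opening in mm, from 0 to 93, set as the call begins (left out, the last holds). The fingers move at their own pace and stop on an object; "grip_force" is the grip in N (left out, the last holds). Time passes only in rows, so rows that do not move let the fingers close. It gives the time, the measured TCP pose, the force, the opening and the grip force at its end, in the units of the state.
- manip.state(): the state, without advancing time (a new reading comes with each control period).
- manip.get_image(name): name is "scene" or "top" or "wrist"; returns a dict with "image" (480x640x3 uint8, red, green, blue), "depth" (480x640 float32, m along the optical axis (not along the pixel's ray), 0 where there is no reading), "vertical_fov" (degrees; the focal length in pixels is half the picture's height over the tangent of half this angle, whatever the lens; pixels are square), "cx", "cy" (the principal point, pixels), "xyz" and "orientation" of the camera in the world; the wrist camera has in their place "tool_from_camera" (4x4, takes a point from camera to tool coordinates, whose origin is the TCP and whose axes are the flange's). Camera axes: x right, y down, z forward; pixel columns grow to the right and rows downward; lengths in m; the calibration is good to about 2 mm. A picture is of the moment at which its call begins: read the wrist's pose just before it.
- manip.hand_in(): hands the job in; it is judged then, once.
Trained networks look in the newest picture that a camera, given by its name, has taken for a name from the list of things; names that differ only in an ending like _2 or _b are one class to them, and where a whole thing is asked for, a point or a joint stands for the part that bears it (a point fixed in the world has none). Each returns a list of dicts, best first, with "p" (0 to 1); they miss things now and then, are a little off and sometimes report something else, mostly with a low value. They report only what shows in the picture. A call takes as long as a camera call. They do not tell look-alikes from the thing itself.
- manip.look_for(camera, query): "point" ([x, y, z] in m, in the coordinates of the camera as it stood for that picture, good to about 4 mm: the middle of the surface that is visible of it).
The state is a dict: "clock": time; "joint_positions": joint angles; "qd": joint speeds; "effort": joint torques, N m; "eef_pos": TCP position; "orientation": TCP orientation; "contact_force": force on the tool from outside, world axes, zero at the start; "wrist_torque": the same for the moment, N m; "width": finger opening in m; "finger_force": force on a finger pad.
Only numpy, scipy, OpenCV 4.12 (cv2) and the standard library are available. Lean on these libraries where they do the work, as an engineer would, in place of code of your own. Each camera call takes 0.05 s, during which the arm holds its last target. There are 200 camera calls.

TASK

The pressure calibration is over: unload the dead-weight tester from the top down, one mass at a time, and put each mass away in its own case, the one that fits it and whose felt has the colour of its ring. Put each straight into its case before you touch the next, without shifting the masses still on the tester; set it down gently, never drop or tip it, and leave it lying flat on the felt.

Things in the scene. Friction and masses are not known exactly. Their poses are not given: they have to be found in the camera images.
- red_mass: steel disc with a red ring near the edge of its top and a red thin stripe round its side: 30 mm diameter, 22 mm high, about 115 g. Origin: centre of its underside, z up. A 14 mm spigot stands 4.5 mm above its top; a 19 mm wide, 6 mm deep recess below fits loosely over the spigot of whatever it rests on, at first the yellow mass. Grip round the rim, upper 10 mm.
- yellow_mass: steel disc with a yellow ring near the edge of its top and a yellow thin stripe round its side: 42 mm diameter, 22 mm high, about 230 g. Origin: centre of its underside, z up. A 14 mm spigot stands 4.5 mm above its top; a 19 mm wide, 6 mm deep recess below fits loosely over the spigot of whatever it rests on, at first the green mass. Grip round the rim, upper 10 mm.
- green_mass: steel disc with a green ring near the edge of its top and a green thin stripe round its side: 54 mm diameter, 22 mm high, about 380 g. Origin: centre of its underside, z up. A 14 mm spigot stands 4.5 mm above its top; a 19 mm wide, 6 mm deep recess below fits loosely over the spigot of whatever it rests on, at first the blue mass. Grip round the rim, upper 10 mm.
- blue_mass: steel disc with a blue ring near the edge of its top and a blue thin stripe round its side: 66 mm diameter, 22 mm high, about 560 g. Origin: centre of its underside, z up. A 14 mm spigot stands 4.5 mm above its top; a 19 mm wide, 6 mm deep recess below fits loosely over the spigot of whatever it rests on, at first the weight carrier of the tester. Grip round the rim, upper 10 mm.
- red_case: open round black dish, lined with red felt, the case of the red mass, 58 mm across the rim, 13 mm high, fixed to the bench. Origin: centre of its underside, z up. Well: flat floor at z = 4 mm, 40 mm wide on the floor, flaring to about 48 mm at the rim.
- yellow_case: open round black dish, lined with yellow felt, the case of the yellow mass, 70 mm across the rim, 13 mm high, fixed to the bench. Origin: centre of its underside, z up. Well: flat floor at z = 4 mm, 52 mm wide on the floor, flaring to about 60 mm at the rim.
- green_case: open round black dish, lined with green felt, the case of the green mass, 82 mm across the rim, 13 mm high, fixed to the bench. Origin: centre of its underside, z up. Well: flat floor at z = 4 mm, 64 mm wide on the floor, flaring to about 72 mm at the rim.
- blue_case: open round black dish, lined with blue felt, the case of the blue mass, 94 mm across the rim, 13 mm high, fixed to the bench. Origin: centre of its underside, z up. Well: flat floor at z = 4 mm, 76 mm wide on the floor, flaring to about 84 mm at the rim.
- tester: grey dead-weight pressure tester, fixed: base 110 x 235 x 28 mm, dial gauge 110 mm to its left (+y), 100 mm high, star handle 140 mm to its right, 75 mm high. Origin: on the bench under the axis of the weight carrier, a 58 mm disc, top 40 mm up, with a 14 x 4.5 mm spigot. Stack on it, upward: blue, green, yellow, red mass, undersides 40, 62, 84, 106 mm above the bench.
Not all that is in view belongs to the job. What is shaped like the red_mass but blue is not meant.

How it is judged:
By the outcome, as a careful person would: the job done as asked, in the order asked, and still so for the second after the job is handed in, with the robot touching nothing.
It also fails if it takes over 112 s, if anything falls off the work surface, if the arm or the gripper's body presses on something with over 40 N, if the wrist force passes 120 N, or if a joint passes its speed limit or range.

## Working session

There is one attempt and no reset: what is moved stays moved. The work goes in short steps, Python scripts to look and compute and a tool call to move; the robot and the scene stay as the last step left them, time stands still between calls to the robot, and variables do not carry over. Pictures are saved under pics/ and viewed, at most 14 in all, crops included, and the job is handed in when it is done.

Besides the shell and the picture viewer there is one more tool, called after "Request:" in YAML: its name, and indented under it one key for each argument. jog_arm: Moves the arm, as the interface text tells. Its arguments: {"type":"object","properties":{"moves":{"type":"array"},"grip":{"type":"number"},"grip_force":{"type":"number"}},"required":["moves"]}

```bash
mkdir -p pics
cat > h.py <<'E'
import numpy as np, cv2
from cell import manip
def cam(n):
    s=manip.state(); d=manip.get_image(n)
    if n=="wrist":
        T=np.array(d["tool_from_camera"]); W=np.eye(4); W[:3,:3]=np.array(s["orientation"]); W[:3,3]=s["eef_pos"]; M=W@T
    else:
        M=np.eye(4); M[:3,:3]=np.array(d["orientation"]); M[:3,3]=d["xyz"]
    return d,M
def cloud(d,M):
    z=d["depth"]; f=240/np.tan(np.radians(d["vertical_fov"])/2)
    v,u=np.mgrid[:480,:640]
    P=np.stack([(u-d["cx"])/f*z,(v-d["cy"])/f*z,z],-1)
    return P@M[:3,:3].T+M[:3,3]
def save(n,d): cv2.imwrite("pics/"+n+".png",cv2.cvtColor(d["image"],cv2.COLOR_RGB2BGR))
E
python3 - <<'E'
from h import *
print(manip.state())
names=[c+"_"+k for c in("red","yellow","green","blue") for k in("mass","case")]+["tester"]
for c in("top","scene"):
    d,M=cam(c); save(c,d); print(c,M.round(3).tolist(),d["vertical_fov"])
    for n in names:
        for r in manip.look_for(c,n)[:3]:
            p=M[:3,:3]@r["point"]+M[:3,3]; print(c,n,round(r["p"],2),p.round(3))
E
```

```text
{'clock': 0.0, 'joint_positions': array([-1.19758047e+00,  3.51241050e-01,  1.65244572e+00, -1.98212227e-05,
        1.13907753e+00, -8.45831419e-02]), 'qd': array([-0.00012349,  0.00048244, -0.0014363 , -0.00055669,  0.00201901,
        0.00206409]), 'effort': array([-2.98861560e-04, -4.97324646e+01, -2.85252357e+01,  6.98922970e-02,
        2.57300836e-02, -1.13704330e-04]), 'eef_pos': array([ 0.24298463, -0.49302431,  0.21809057]), 'orientation': array([[ 8.97023806e-01,  4.41982007e-01, -4.43957946e-04],
       [ 4.41982223e-01, -8.97023154e-01,  1.08442225e-03],
       [ 8.10545638e-05, -1.16897409e-03, -9.99999313e-01]]), 'contact_force': array([-1.17966653,  1.09670757, -1.1973709 ]), 'wrist_torque': array([-0.01385719,  0.02269323, -0.03085985]), 'finger_force': 0.0, 'width': 0.09313341101472566}
top [[-0.025, -0.984, 0.178, 0.452], [-1.0, 0.021, -0.021, 0.035], [0.017, -0.178, -0.984, 0.955], [0.0, 0.0, 0.0, 1.0]] 51.17524836017735
top red_mass 0.67 [ 0.749 -0.063  0.016]
top red_mass 0.55 [ 0.632 -0.037  0.126]
top red_case 0.57 [0.468 0.128 0.004]
top yellow_mass 0.54 [ 0.
[... 269 characters left out ...]
scene [[-0.802, -0.334, 0.495, 0.025], [-0.597, 0.432, -0.676, 0.802], [0.012, -0.838, -0.546, 0.715], [0.0, 0.0, 0.0, 1.0]] 46.469258830987194
scene red_mass 0.72 [ 0.752 -0.061  0.018]
scene red_mass 0.61 [ 0.625 -0.027  0.124]
scene red_mass 0.61 [0.472 0.294 0.007]
scene red_case 0.71 [0.469 0.122 0.008]
scene yellow_mass 0.72 [ 0.619 -0.029  0.099]
scene yellow_mass 0.24 [ 0.617 -0.021  0.077]
scene yellow_case 0.97 [ 0.484 -0.104  0.003]
scene green_mass 0.57 [ 0.619 -0.017  0.079]
scene green_case 0.6 [ 0.438 -0.263  0.002]
scene blue_mass 0.63 [ 0.613 -0.016  0.054]
scene blue_mass 0.63 [0.472 0.294 0.007]
scene blue_case 0.93 [0.47  0.294 0.008]
scene tester 0.78 [0.627 0.04  0.029]
```

View pics/top.png

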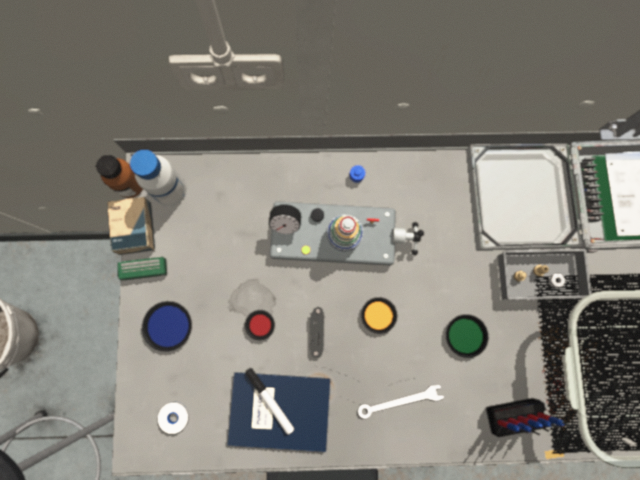

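View pics/scene.png

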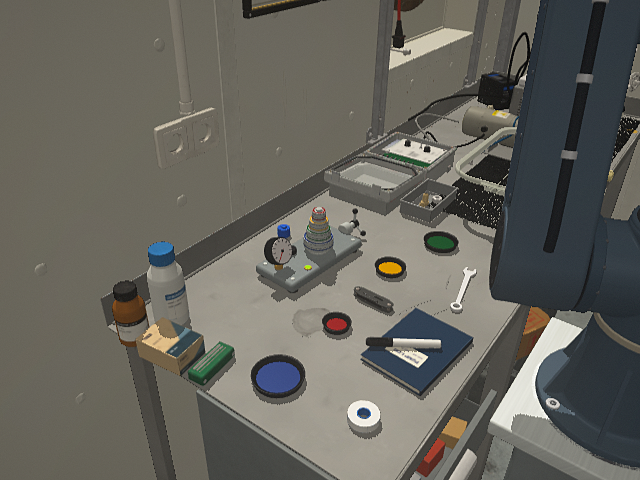

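```bash
cat > fit.py <<'E'
from h import *
from scipy.optimize import least_squares
def circ(P):
    r=least_squares(lambda q:np.hypot(P[:,0]-q[0],P[:,1]-q[1])-q[2],[*P.mean(0),.03],loss="soft_l1",f_scale=.001).x
    return r
def outline(mask,W):
    c=max(cv2.findContours(mask.astype(np.uint8),cv2.RETR_EXTERNAL,cv2.CHAIN_APPROX_NONE)[0],key=cv2.contourArea)[:,0]
    return W[c[:,1],c[:,0]]
E
python3 - <<'E'
from fit import *
C={"red":(.469,.125),"yellow":(.482,-.101),"green":(.44,-.261),"blue":(.471,.297)}
for c in("top","scene"):
    d,M=cam(c); W=cloud(d,M)
    hsv=cv2.cvtColor(d["image"],cv2.COLOR_RGB2HSV)
    ok=d["depth"]>0
    for n,(x,y) in C.items():
        r=np.hypot(W[...,0]-x,W[...,1]-y)
        m=ok&(r<.06)&(hsv[...,1]>90)&(hsv[...,2]>40)&(W[...,2]<.02)
        O=outline(m,W); f=ok&(r<.012)
        rim=ok&(r<.06)&(W[...,2]>.0105)&(W[...,2]<.018)
        print(c,n,"felt",circ(O[:,:2]).round(4),"floor z",np.median(W[f][:,2]).round(4),"rim",circ(W[rim][:,:2]).round(4) if rim.sum()>20 else 0, np.median(W[rim][:,2]).round(4))
    r=np.hypot(W[...,0]-.625,W[...,1]+.03)
    for lo,hi in((.129,.138),(.120,.1295),(.1,.112),(.08,.088)):
        k=ok&(r<.05)&(W[...,2]>lo)&(W[...,2]<hi); P=W[k]
        print(c,lo,k.sum(),P.mean(0).round(4),P.min(0).round(4),P.max(0).round(4))
E
```

```text
top red felt [0.4687 0.1245 0.021 ] floor z 0.0048 rim [0.4693 0.1256 0.0251] 0.0127
top yellow felt [ 0.481  -0.0967  0.0277] floor z 0.0044 rim [ 0.4817 -0.0967  0.031 ] 0.0129
top green felt [ 0.4396 -0.2585  0.0318] floor z 0.0049 rim [ 0.44   -0.258   0.0372] 0.0125
top blue felt [0.4711 0.2956 0.038 ] floor z 0.0049 rim [0.4715 0.296  0.043 ] 0.0131
top 0.129 58 [ 0.6309 -0.0347  0.1307] [ 0.6202 -0.0425  0.129 ] [ 0.6392 -0.0226  0.1337]
top 0.12 193 [ 0.6309 -0.0345  0.1265] [ 0.6174 -0.0485  0.1221] [ 0.6452 -0.0207  0.1295]
top 0.1 186 [ 0.626  -0.0331  0.1047] [ 0.6112 -0.0557  0.1007] [ 0.6525 -0.0151  0.1119]
top 0.08 208 [ 0.6236 -0.0314  0.083 ] [ 0.6047 -0.0611  0.0801] [ 0.6579 -0.0092  0.0865]
scene red felt [0.4678 0.1265 0.0207] floor z 0.0042 rim [0.4689 0.1251 0.0257] 0.0125
scene yellow felt [ 0.4795 -0.0946  0.0274] floor z 0.004 rim [ 0.4813 -0.0968  0.0314] 0.0123
scene green felt [ 0.4407 -0.262   0.0282] floor z 0.0046 rim [ 0.4399 -0.2578  0.0372] 0.0123
scene blue felt [0.471  0.2961 0.0372] floor z 0.0023 rim [0.4713 0.2954 0.0435] 0.0122
scene 0.129 18 [ 0.6312 -0.0359  0.1306] [ 0.6256 -0.0435  0.129 ] [ 0.6387 -0.0287  0.1329]
scene 0.12 94 [ 0.628  -0.031   0.1255] [ 0.6153 -0.0489  0.1203] [ 0.6447 -0.0195  0.1295]
scene 0.1 120 [ 0.6253 -0.0274  0.1049] [ 0.6105 -0.0541  0.1001] [ 0.6522 -0.0131  0.1118]
scene 0.08 129 [ 0.6234 -0.0248  0.0835] [ 0.6044 -0.06    0.08  ] [ 0.6579 -0.0073  0.088 ]
```

The top view shows the stack at (345,232), with the gauge at (285,220), a knob at (317,215), the handle at (415,235) and a small red part at (372,221). The cases are blue (167,326), red (260,325), yellow (379,316) and green (466,336). The look-alike is the blue piece at (357,173). The scene view agrees. Next I move above the stack for a close look.

Request:
jog_arm:
  moves:
    - [[0,0,40],0]
    - [[25,35,2],-4]
    - [[25,35,2],-4]
    - [[25,35,2],-4]
    - [[25,35,2],-4]
    - [[25,35,2],-4]
    - [[25,35,2],-4]
    - [[25,35,2],-2]
    - [[25,35,2],0]
    - [[25,35,0],0]
    - [[25,35,0],0]
    - [[25,35,0],0]
    - [[25,35,0],0]
    - [[25,35,0],0]
    - [[25,5,0],0]
    - [[0,0,0],0]
    - [[0,0,0],0]

```text
clock: 3.22
eef_pos: [0.5925, -0.0337, 0.2745]
orientation: [[1.0, 0.004, -0.001], [0.004, -1.0, 0.0], [-0.001, -0.0, -1.0]]
contact_force: [-0.8, -0.5, 0.0]
width: 0.0928
finger_force: 0.0
```

Run:
```python
from fit import *
s=manip.state(); print(s["clock"],s["eef_pos"].round(4),s["orientation"].round(3).tolist())
d,M=cam("wrist"); save("w1",d); W=cloud(d,M); ok=d["depth"]>0
for n in("red_mass","yellow_mass"):
    for r in manip.look_for("wrist",n)[:2]: print(n,round(r["p"],2),(M[:3,:3]@r["point"]+M[:3,3]).round(4))
r=np.hypot(W[...,0]-.631,W[...,1]+.034)
for z,R in((.1325,.007),(.128,.015),(.106,.021),(.084,.027),(.062,.033)):
    k=ok&(r<.045)&(abs(W[...,2]-z)<.0025); P=W[k]
    if k.sum()>20: print(z,k.sum(),np.median(P[:,2]).round(4),circ(outline(k,W)[:,:2]).round(4),P.min(0).round(4),P.max(0).round(4))
# obstacles around above z .045
k=ok&(r>.04)&(r<.13)&(W[...,2]>.04)&(W[...,2]<.2)
import collections
c=collections.Counter(map(tuple,(W[k][:,:2]/.015).round().astype(int)))
for a,b in sorted(c.items()):
    if b>15:
        q=k&((W[...,:2]/.015).round()==np.array(a)).all(-1); print((np.array(a)*.015).round(3),W[q][:,2].max().round(3),end="; ")
```

```text
3.225 [ 0.5925 -0.0337  0.2745] [[1.0, 0.004, -0.001], [0.004, -1.0, 0.0], [-0.001, -0.0, -1.0]]
red_mass 0.82 [ 0.7515 -0.0628  0.0178]
red_mass 0.71 [ 0.6342 -0.0317  0.1276]
yellow_mass 0.6 [ 0.6364 -0.0354  0.1046]
0.1325 157 0.1306 [ 0.6317 -0.0364  0.0056] [ 0.6257 -0.0425  0.13  ] [ 0.6385 -0.0289  0.1323]
0.128 816 0.1264 [ 0.632  -0.0358  0.0137] [ 0.6173 -0.0502  0.1255] [ 0.6469 -0.022   0.1305]
0.106 592 0.1043 [ 0.632  -0.0358  0.0198] [ 0.612  -0.0563  0.1035] [ 0.6523 -0.0155  0.1063]
0.084 722 0.0824 [ 0.632  -0.036   0.0258] [ 0.6054 -0.0621  0.0815] [ 0.6586 -0.0092  0.0847]
0.062 871 0.0606 [ 0.6319 -0.036   0.0321] [ 0.5995 -0.0685  0.0595] [ 0.664  -0.0032  0.0634]
[ 0.615 -0.15 ] 0.044; [ 0.615 -0.135] 0.043; [ 0.63 -0.15] 0.046; [ 0.63  -0.135] 0.046; [0.63 0.06] 0.065; [0.63  0.075] 0.062; [0.63 0.09] 0.06; [ 0.645 -0.135] 0.043; [0.645 0.045] 0.092; [0.645 0.06 ] 0.095; [0.645 0.075] 0.095; [0.645 0.09 ] 0.09; [ 0.66  -0.105] 0.044; [ 0.66 -0.09] 0.045; [ 0.66  -0.075] 0.044; [0.66  0.015] 0.041; [0.66  0.045] 0.094; [0.66 0.06] 0.1; [0.66  0.075] 0.101; [0.66 0.09] 0.098; [0.675 0.015] 0.042; [0.675 0.045] 0.087; [0.675 0.06 ] 0.095; [0.675 0.075] 0.097; [0.675 0.09 ] 0.094;
```

The stack axis is at about (0.632, -0.036), and the level heights agree within 1.5 mm. I'm closing along y, where the fingers are clear of the gauge and knob.

Request:
jog_arm:
  moves:
    - [[20,-1,-30],0]
    - [[19.5,-1.3,-40],0]
    - [[0,0,-40],0]
    - [[0,0,-30],0]
    - [[0,0,-12],0]
    - [[0,0,-5],0]
    - [[0,0,0],0]
    - [[0,0,0],0]
  grip: 50

```text
clock: 4.38
eef_pos: [0.6331, -0.0357, 0.1188]
orientation: [[1.0, 0.004, 0.002], [0.004, -1.0, -0.0], [0.002, 0.0, -1.0]]
contact_force: [0.1, 0.7, -0.3]
width: 0.0496
finger_force: 0.0
```

Request:
jog_arm:
  moves:
    - [[0,0,0],0]
    - [[0,0,0],0]
    - [[0,0,0],0]
    - [[0,0,0],0]
    - [[0,0,0],0]
    - [[0,0,0],0]
  grip: 25
  grip_force: 20

```text
clock: 5.12
eef_pos: [0.6327, -0.0357, 0.1177]
orientation: [[1.0, 0.004, 0.0], [0.004, -1.0, -0.0], [0.0, 0.0, -1.0]]
contact_force: [0.3, -0.2, 0.9]
width: 0.0291
finger_force: 20.0
```

Request:
jog_arm:
  moves:
    - [[0,0,3],0]
    - [[0,0,8],0]
    - [[0,0,15],0]
    - [[-15,0,10],0]
    - [[-30,0,0],0]
    - [[-30,10,0],0]
    - [[-30,28,0],0]
    - [[-28,33,-5],0]
    - [[-20,35,-15],0]
    - [[-10.5,35,-25],0]
    - [[0,15,-30],0]
    - [[0,5,-30],0]
    - [[0,0,-15],0]
    - [[0,0,-5],0]
    - [[0,0,0],0]
    - [[0,0,0],0]

```text
clock: 7.12
eef_pos: [0.4696, 0.1252, 0.0295]
orientation: [[1.0, 0.004, 0.001], [0.004, -1.0, 0.0], [0.001, -0.0, -1.0]]
contact_force: [0.7, 0.4, -0.2]
width: 0.0292
finger_force: 20.0
```

Run:
```python
from fit import *
s=manip.state(); print(s["eef_pos"].round(4),s["width"],s["contact_force"])
d,M=cam("wrist"); save("w2",d); d,M=cam("scene"); cv2.imwrite("pics/s2.png",cv2.resize(d["image"][170:410,240:480,::-1],(480,480)))
```

```text
[0.4696 0.1252 0.0295] 0.029182652322894947 [ 0.72427744  0.38802424 -0.15733863]
```

View pics/w2.png

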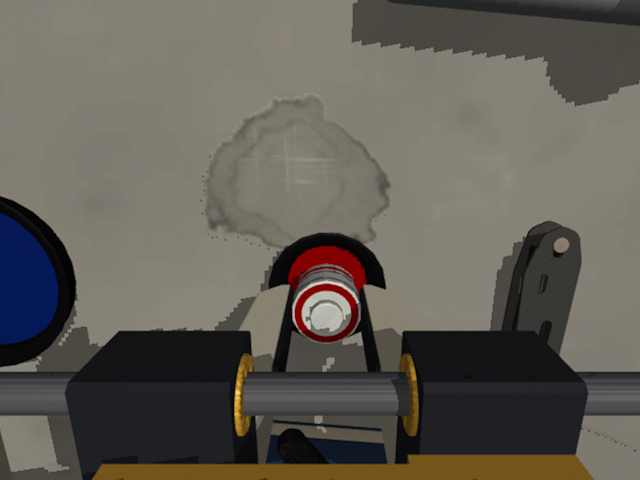

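View pics/s2.png

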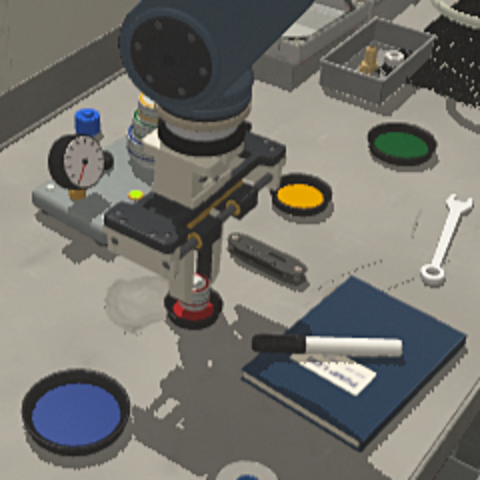

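The wrist picture shows the red mass at (325,310), centred over the red felt, level and not yet down. I'll lower it gently.

Request:
jog_arm:
  moves:
    - [[0,0,-6],0]
    - [[0,0,-3],0]
    - [[0,0,-2],0]
    - [[0,0,-1],0]
    - [[0,0,0],0]
    - [[0,0,-0.4],0]
    - [[0,0,-0.4],0]
    - [[0,0,0],0]

```text
clock: 8.22
eef_pos: [0.4693, 0.1254, 0.0168]
orientation: [[1.0, 0.004, 0.0], [0.004, -1.0, 0.0], [0.0, -0.0, -1.0]]
contact_force: [-4.7, -2.0, 15.9]
width: 0.0292
finger_force: 20.0
```

Request:
jog_arm:
  moves:
    - [[0,0,-0.4],0]
    - [[0,0,-0.3],0]
    - [[0,0,0],0]

```text
clock: 8.6
eef_pos: [0.4694, 0.1254, 0.0166]
orientation: [[1.0, 0.004, 0.001], [0.004, -1.0, 0.0], [0.001, -0.0, -1.0]]
contact_force: [-7.1, -2.3, 24.9]
width: 0.0291
finger_force: 20.0
```

Request:
jog_arm:
  moves:
    - [[0,0,0.8],0]
    - [[0,0,0],0]

```text
clock: 8.85
eef_pos: [0.4693, 0.1254, 0.0168]
orientation: [[1.0, 0.004, 0.0], [0.004, -1.0, 0.0], [0.0, -0.0, -1.0]]
contact_force: [-4.0, -1.5, 15.1]
width: 0.0293
finger_force: 20.0
```

Request:
jog_arm:
  moves:
    - [[0,0,0],0]
    - [[0,0,0],0]
    - [[0,0,0],0]
    - [[0,0,0],0]
  grip: 42

```text
clock: 9.35
eef_pos: [0.4691, 0.1254, 0.0159]
orientation: [[1.0, 0.004, -0.0], [0.004, -1.0, 0.0], [-0.0, -0.0, -1.0]]
contact_force: [0.9, -0.2, -0.2]
width: 0.0424
finger_force: 0.0
```

Request:
jog_arm:
  moves:
    - [[0,0,6],0]
    - [[0,0,30],0]
    - [[0,0,45],0]
    - [[0,0,45],0]
    - [[20,-25,10],0]
    - [[30,-40,0],0]
    - [[30,-40,0],0]
    - [[25,-30,0],0]
    - [[16,-19,0],0]
    - [[0,-7,0],0]
    - [[0,0,0],0]
    - [[0,0,0],0]
  grip: 60

```text
clock: 10.85
eef_pos: [0.5895, -0.0348, 0.1521]
orientation: [[1.0, 0.005, -0.0], [0.005, -1.0, 0.0], [-0.0, -0.0, -1.0]]
contact_force: [-0.1, -0.1, -0.6]
width: 0.0601
finger_force: 0.0
```

```bash
cat > st.py <<'E'
from fit import *
import sys
s=manip.state(); print(s["eef_pos"].round(4),s["clock"])
d,M=cam("wrist"); save(sys.argv[1],d); W=cloud(d,M); ok=d["depth"]>0
r=np.hypot(W[...,0]-.632,W[...,1]+.036)
for z,R in((.128,.015),(.106,.021),(.084,.027),(.062,.033)):
    k=ok&(r<.045)&(abs(W[...,2]-z+.0015)<.0025); P=W[k]
    if k.sum()>20: print(z,k.sum(),np.median(P[:,2]).round(4),circ(outline(k,W)[:,:2]).round(4),P.min(0).round(4),P.max(0).round(4))
d,M=cam("top");W=cloud(d,M); ok=d["depth"]>0; save(sys.argv[1]+"t",d)
C={"red":(.469,.125,.015),"yellow":(.4813,-.0967,.021),"green":(.44,-.258,.027),"blue":(.4713,.2957,.033)}
for n,(x,y,R) in C.items():
    k=ok&(np.hypot(W[...,0]-x,W[...,1]-y)<.045)&(W[...,2]>.0215)&(W[...,2]<.036)
    if k.sum()>30:
        P=W[k]; t=P[P[:,2]<.0285]
        A=np.c_[t[:,:2]-t[:,:2].mean(0),np.ones(len(t))]; c=np.linalg.lstsq(A,t[:,2],rcond=None)[0]
        print(n,k.sum(),"ctr",((P.min(0)+P.max(0))/2).round(4),"z",np.median(P[:,2]).round(4),"slope",c[:2].round(3))
E
python3 st.py w3
```

```text
[ 0.5895 -0.0348  0.1521] 10.85
0.106 4282 0.1041 [ 0.6322 -0.0357  0.0204] [ 0.6115 -0.0562  0.102 ] [ 0.6529 -0.0151  0.107 ]
0.084 1706 0.0822 [ 0.6315 -0.0357  0.0255] [ 0.6053 -0.0624  0.08  ] [ 0.6586 -0.009   0.0844]
0.062 1726 0.0605 [ 0.6313 -0.0358  0.0314] [ 0.5995 -0.0686  0.0581] [ 0.6648 -0.003   0.063 ]
red 214 ctr [0.468  0.1264 0.028 ] z 0.0269 slope [-0.01  -0.004]
```

View pics/w3.png

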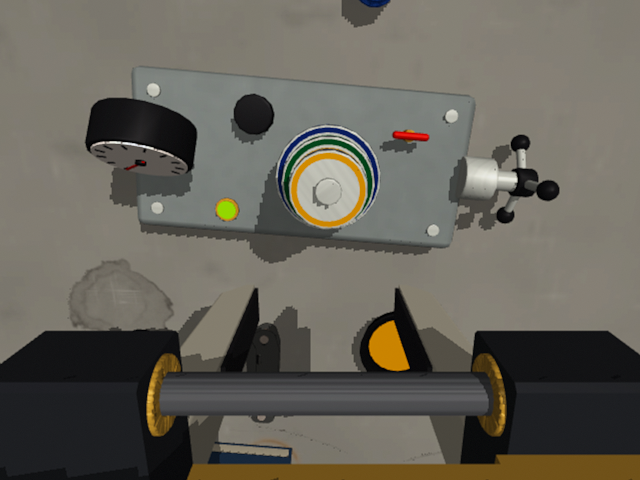

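The yellow mass is now on top at (328,190) and the rest of the stack hasn't shifted. The red mass lies flat in its case. Yellow is next.

Request:
jog_arm:
  moves:
    - [[22,-0.5,0],0]
    - [[20.5,-0.4,-5],0]
    - [[0,0,-20],0]
    - [[0,0,-20],0]
    - [[0,0,-8],0]
    - [[0,0,-2.5],0]
    - [[0,0,0],0]
    - [[0,0,0],0]

```text
clock: 11.95
eef_pos: [0.6329, -0.0366, 0.0971]
orientation: [[1.0, 0.004, 0.001], [0.004, -1.0, -0.0], [0.001, 0.0, -1.0]]
contact_force: [-0.8, -0.4, -0.1]
width: 0.0604
finger_force: 0.0
```

Request:
jog_arm:
  moves:
    - [[0,0,0],0]
    - [[0,0,0],0]
    - [[0,0,0],0]
    - [[0,0,0],0]
    - [[0,0,0],0]
  grip: 36
  grip_force: 30

```text
clock: 12.58
eef_pos: [0.6327, -0.0364, 0.0966]
orientation: [[1.0, 0.004, 0.0], [0.004, -1.0, 0.0], [0.0, -0.0, -1.0]]
contact_force: [0.4, 2.0, 2.2]
width: 0.041
finger_force: 30.0
```

Request:
jog_arm:
  moves:
    - [[0,0,3],0]
    - [[0,0,8],0]
    - [[0,0,12],0]
    - [[-10,0,7],0]
    - [[-28,-5,0],0]
    - [[-30,-13,0],0]
    - [[-30,-15,0],0]
    - [[-28,-15,-10],0]
    - [[-18,-9,-25],0]
    - [[-7,-3,-30],0]
    - [[0,0,-20],0]
    - [[0,0,-9],0]
    - [[0,0,-3],0]
    - [[0,0,0],0]
    - [[0,0,0],0]

```text
clock: 14.45
eef_pos: [0.482, -0.0966, 0.03]
orientation: [[1.0, 0.004, 0.001], [0.004, -1.0, -0.0], [0.001, 0.0, -1.0]]
contact_force: [-0.3, -0.2, -2.5]
width: 0.0409
finger_force: 30.0
```

Request:
jog_arm:
  moves:
    - [[0,0,-5],0]
    - [[0,0,-3],0]
    - [[0,0,-1.5],0]
    - [[0,0,-0.5],0]
    - [[0,0,0],0]
    - [[0,0,0],0]

```text
clock: 15.2
eef_pos: [0.4816, -0.0966, 0.0195]
orientation: [[1.0, 0.004, 0.0], [0.004, -1.0, -0.0], [0.0, 0.0, -1.0]]
contact_force: [-0.7, 0.0, -1.9]
width: 0.0413
finger_force: 30.0
```

Run:
```python
from h import *
s=manip.state(); print(s["eef_pos"].round(4),s["contact_force"].round(2),s["wrist_torque"].round(3))
d,M=cam("wrist"); save("w4",d)
```

```text
[ 0.4816 -0.0966  0.0195] [-0.71  0.03 -1.85] [ 0.068  0.019 -0.006]
```

View pics/w4.png

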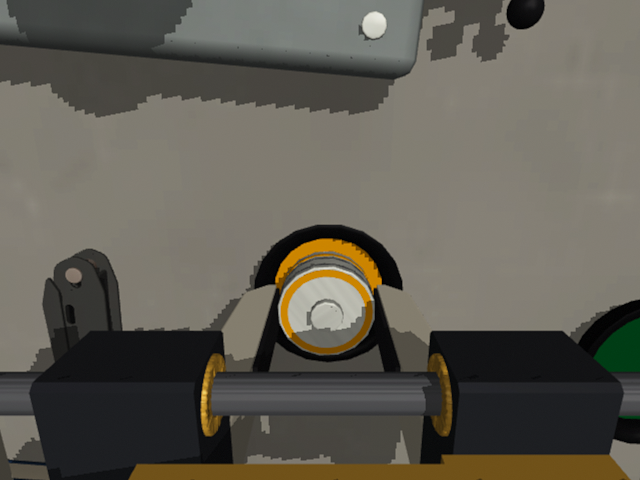

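The yellow mass at (326,310) is centred over the yellow felt, with no contact yet.

Request:
jog_arm:
  moves:
    - [[0,0,-0.5],0]
    - [[0,0,-0.5],0]
    - [[0,0,-0.5],0]
    - [[0,0,0],0]

```text
clock: 15.75
eef_pos: [0.4817, -0.0965, 0.018]
orientation: [[1.0, 0.004, 0.0], [0.004, -1.0, 0.0], [0.0, -0.0, -1.0]]
contact_force: [0.2, 0.1, -1.3]
width: 0.0409
finger_force: 30.0
```

Request:
jog_arm:
  moves:
    - [[0,0,-0.5],0]
    - [[0,0,-0.4],0]
    - [[0,0,0],0]

```text
clock: 16.12
eef_pos: [0.4818, -0.0966, 0.0176]
orientation: [[1.0, 0.004, 0.0], [0.004, -1.0, -0.0], [0.0, 0.0, -1.0]]
contact_force: [-2.9, 1.2, 9.0]
width: 0.0412
finger_force: 30.0
```

Request:
jog_arm:
  moves:
    - [[0,0,0],0]
    - [[0,0,0],0]
    - [[0,0,0],0]
    - [[0,0,0],0]
  grip: 54

```text
clock: 16.62
eef_pos: [0.4816, -0.0965, 0.017]
orientation: [[1.0, 0.004, -0.0], [0.004, -1.0, 0.0], [-0.0, -0.0, -1.0]]
contact_force: [-0.0, 0.3, -0.2]
width: 0.0537
finger_force: 0.0
```

Request:
jog_arm:
  moves:
    - [[0,0,6],0]
    - [[0,0,30],0]
    - [[0,0,45],0]
    - [[20,10,40],0]
    - [[30,18,13],0]
    - [[30,18,0],0]
    - [[20,10,0],0]
    - [[8,4.5,0],0]
    - [[0,0,0],0]
    - [[0,0,0],0]
  grip: 74

```text
clock: 17.88
eef_pos: [0.5889, -0.0364, 0.1511]
orientation: [[1.0, 0.004, -0.0], [0.004, -1.0, 0.0], [-0.0, -0.0, -1.0]]
contact_force: [-0.5, -0.2, -0.3]
width: 0.0737
finger_force: 0.0
```

```bash
python3 st.py w5
```

```text
[ 0.5889 -0.0364  0.1511] 17.875
0.084 6320 0.0824 [ 0.6322 -0.0356  0.0264] [ 0.6054 -0.0621  0.08  ] [ 0.659 -0.009  0.085]
0.062 1731 0.0605 [ 0.6315 -0.0357  0.0314] [ 0.5992 -0.0683  0.058 ] [ 0.6648 -0.0029  0.0628]
red 215 ctr [0.468  0.1262 0.0288] z 0.0272 slope [0.004 0.009]
```

Request:
jog_arm:
  moves:
    - [[22,0.4,0],0]
    - [[21.5,0.3,-8],0]
    - [[0,0,-25],0]
    - [[0,0,-25],0]
    - [[0,0,-13],0]
    - [[0,0,-5.5],0]
    - [[0,0,0],0]
    - [[0,0,0],0]

```text
clock: 18.98
eef_pos: [0.6335, -0.0354, 0.0754]
orientation: [[1.0, 0.004, 0.001], [0.004, -1.0, -0.0], [0.001, 0.0, -1.0]]
contact_force: [-0.1, -0.2, 0.3]
width: 0.0741
finger_force: 0.0
```

Request:
jog_arm:
  moves:
    - [[0,0,0],0]
    - [[0,0,0],0]
    - [[0,0,0],0]
    - [[0,0,0],0]
    - [[0,0,0],0]
  grip: 48
  grip_force: 40

```text
clock: 19.6
eef_pos: [0.6332, -0.0354, 0.0747]
orientation: [[1.0, 0.004, 0.0], [0.004, -1.0, -0.0], [0.0, 0.0, -1.0]]
contact_force: [0.2, -0.3, 1.4]
width: 0.0529
finger_force: 40.0
```

```bash
cat > yc.py <<'E'
from fit import *
d,M=cam("scene");W=cloud(d,M); ok=d["depth"]>0; save("sc",d)
for n,(x,y) in {"red":(.469,.125),"yellow":(.4815,-.0967),"green":(.44,-.258),"blue":(.4713,.2957)}.items():
    k=ok&(np.hypot(W[...,0]-x,W[...,1]-y)<.045)&(W[...,2]>.0235)&(W[...,2]<.0285)
    if k.sum()>20:
        t=W[k]; A=np.c_[t[:,:2]-t[:,:2].mean(0),np.ones(len(t))]; c=np.linalg.lstsq(A,t[:,2],rcond=None)[0]
        print(n,k.sum(),t.mean(0).round(4),"slope",c[:2].round(3))
E
python3 yc.py
```

```text
red 97 [0.4666 0.1276 0.0258] slope [-0.019 -0.   ]
yellow 145 [ 0.4797 -0.0943  0.0261] slope [-0.008 -0.015]
```

Request:
jog_arm:
  moves:
    - [[0,0,3],0]
    - [[0,0,8],0]
    - [[0,0,12],0]
    - [[-10,0,12],0]
    - [[-25,-5,5],0]
    - [[-30,-15,0],0]
    - [[-30,-28,0],0]
    - [[-28,-32,0],0]
    - [[-25,-32,0],0]
    - [[-20,-32,0],0]
    - [[-15,-32,-15],0]
    - [[-10,-28,-25],0]
    - [[0,-14,-25],0]
    - [[0,-4.5,-17],0]
    - [[0,0,-7],0]
    - [[0,0,-3],0]
    - [[0,0,-1],0]
    - [[0,0,0],0]
    - [[0,0,0],0]

```text
clock: 22.02
eef_pos: [0.4403, -0.2578, 0.0219]
orientation: [[1.0, 0.004, 0.0], [0.004, -1.0, -0.0], [0.0, 0.0, -1.0]]
contact_force: [-0.2, -0.1, -4.2]
width: 0.0528
finger_force: 40.0
```

Run:
```python
from h import *
s=manip.state(); print(s["eef_pos"].round(4),s["contact_force"].round(2),s["wrist_torque"].round(3))
d,M=cam("wrist"); save("w6",d)
```

```text
[ 0.4403 -0.2578  0.0219] [-0.22 -0.07 -4.19] [0.067 0.024 0.059]
```

View pics/w6.png

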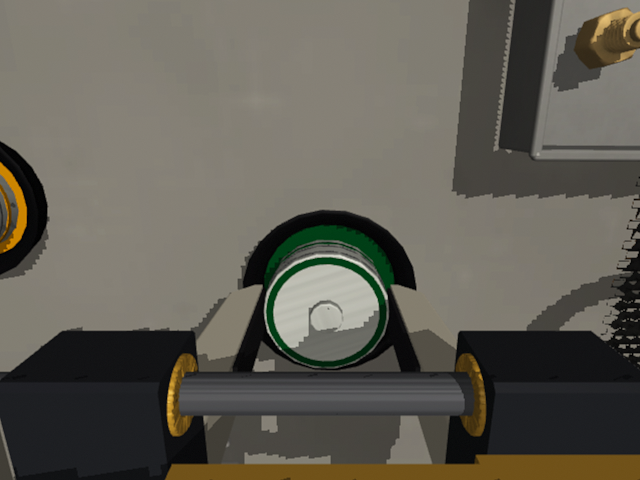

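The green mass at (326,310) is centred over the green felt and level.

Request:
jog_arm:
  moves:
    - [[0,0,-1.5],0]
    - [[0,0,-1],0]
    - [[0,0,-0.5],0]
    - [[0,0,-0.5],0]
    - [[0,0,-0.5],0]
    - [[0,0,0],0]

```text
clock: 22.82
eef_pos: [0.4401, -0.2579, 0.0176]
orientation: [[1.0, 0.004, 0.0], [0.004, -1.0, -0.0], [0.0, 0.0, -1.0]]
contact_force: [-0.3, 1.1, -2.4]
width: 0.053
finger_force: 40.0
```

Request:
jog_arm:
  moves:
    - [[0,0,-0.5],0]
    - [[0,0,-0.3],0]
    - [[0,0,0],0]

```text
clock: 23.2
eef_pos: [0.4402, -0.2579, 0.0173]
orientation: [[1.0, 0.004, 0.0], [0.004, -1.0, -0.0], [0.0, 0.0, -1.0]]
contact_force: [-2.7, 2.3, 8.3]
width: 0.0527
finger_force: 40.0
```

Request:
jog_arm:
  moves:
    - [[0,0,0],0]
    - [[0,0,0],0]
    - [[0,0,0],0]
    - [[0,0,0],0]
  grip: 66

```text
clock: 23.7
eef_pos: [0.4401, -0.2578, 0.0167]
orientation: [[1.0, 0.004, 0.0], [0.004, -1.0, 0.0], [0.0, -0.0, -1.0]]
contact_force: [0.8, -0.9, 1.1]
width: 0.066
finger_force: 0.0
```

Request:
jog_arm:
  moves:
    - [[0,0,6],0]
    - [[0,0,30],0]
    - [[0,0,45],0]
    - [[10,20,30],0]
    - [[20,35,0],0]
    - [[25,35,0],0]
    - [[25,35,0],0]
    - [[25,35,0],0]
    - [[24,35,0],0]
    - [[15,20,0],0]
    - [[5,7,0],0]
    - [[0,0,0],0]
    - [[0,0,0],0]
  grip: 88

```text
clock: 25.32
eef_pos: [0.5886, -0.0367, 0.1278]
orientation: [[1.0, 0.003, -0.0], [0.003, -1.0, -0.0], [-0.0, 0.0, -1.0]]
contact_force: [-0.4, -0.3, 0.7]
width: 0.0881
finger_force: 0.0
```

```bash
python3 st.py w7; python3 yc.py
```

```text
[ 0.5886 -0.0367  0.1278] 25.325
0.062 9843 0.0608 [ 0.6322 -0.0357  0.0324] [ 0.5995 -0.0684  0.058 ] [ 0.6646 -0.0032  0.063 ]
red 216 ctr [0.468  0.1263 0.0287] z 0.0269 slope [-0.009  0.003]
green 694 ctr [ 0.438  -0.2565  0.0279] z 0.0262 slope [ 0.006 -0.005]
red 108 [0.4662 0.1273 0.0258] slope [ 0.001 -0.014]
yellow 151 [ 0.4797 -0.0936  0.0259] slope [-0.001 -0.011]
green 212 [ 0.4377 -0.2554  0.0257] slope [ 0.001 -0.007]
```

Request:
jog_arm:
  moves:
    - [[22,0.5,0],0]
    - [[21.8,0.5,-5],0]
    - [[0,0,-20],0]
    - [[0,0,-22],0]
    - [[0,0,-16],0]
    - [[0,0,-9],0]
    - [[0,0,-3],0]
    - [[0,0,0],0]
    - [[0,0,0],0]

```text
clock: 26.6
eef_pos: [0.6332, -0.0349, 0.0533]
orientation: [[1.0, 0.004, 0.001], [0.004, -1.0, -0.0], [0.001, 0.0, -1.0]]
contact_force: [0.4, -0.2, 0.4]
width: 0.0881
finger_force: 0.0
```

Request:
jog_arm:
  moves:
    - [[0,0,0],0]
    - [[0,0,0],0]
    - [[0,0,0],0]
    - [[0,0,0],0]
    - [[0,0,0],0]
  grip: 60
  grip_force: 50

```text
clock: 27.22
eef_pos: [0.633, -0.0348, 0.0529]
orientation: [[1.0, 0.004, 0.0], [0.004, -1.0, 0.0], [0.0, -0.0, -1.0]]
contact_force: [-0.7, -0.1, 3.7]
width: 0.0646
finger_force: 50.0
```

Request:
jog_arm:
  moves:
    - [[0,0,3],0]
    - [[0,0,8],0]
    - [[0,0,12],0]
    - [[-10,0,12],0]
    - [[-25,0,5],0]
    - [[-30,4,0],0]
    - [[-30,15,0],0]
    - [[-28,28,0],0]
    - [[-20,35,0],0]
    - [[-12,38,0],0]
    - [[-6.5,40,0],0]
    - [[0,40,0],0]
    - [[0,40,0],0]
    - [[0,38,-5],0]
    - [[0,30,-12],0]
    - [[0,16,-20],0]
    - [[0,6.5,-20],0]
    - [[0,0,-10],0]
    - [[0,0,-3],0]
    - [[0,0,0],0]

```text
clock: 29.72
eef_pos: [0.4717, 0.2954, 0.0233]
orientation: [[1.0, 0.004, 0.001], [0.004, -1.0, 0.0], [0.001, -0.0, -1.0]]
contact_force: [-0.0, -0.0, -5.5]
width: 0.0644
finger_force: 50.0
```

Run:
```python
from h import *
s=manip.state(); print(s["eef_pos"].round(4),s["contact_force"].round(2),s["wrist_torque"].round(3))
d,M=cam("wrist"); save("w8",d)
```

```text
[0.4717 0.2954 0.0233] [-0.04 -0.03 -5.5 ] [ 0.065  0.002 -0.003]
```

View pics/w8.png

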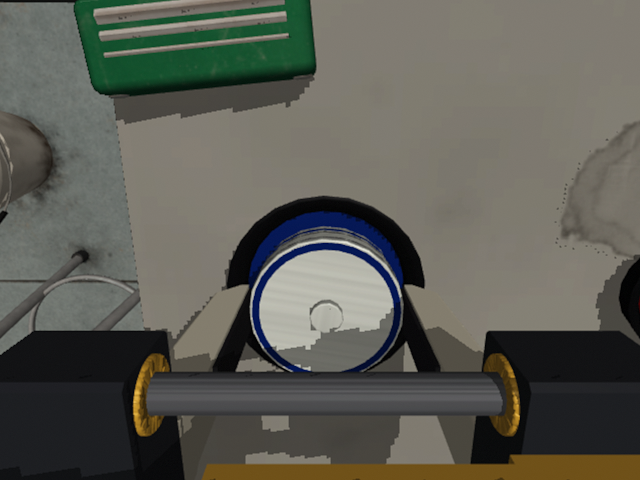

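The blue mass at (326,310) is centred over the blue felt.

Request:
jog_arm:
  moves:
    - [[0,0,-2.5],0]
    - [[0,0,-1],0]
    - [[0,0,-0.5],0]
    - [[0,0,-0.5],0]
    - [[0,0,-0.5],0]
    - [[0,0,0],0]

```text
clock: 30.52
eef_pos: [0.4714, 0.2957, 0.0177]
orientation: [[1.0, 0.004, -0.0], [0.004, -1.0, 0.0], [-0.0, -0.0, -1.0]]
contact_force: [-0.3, -0.7, -5.8]
width: 0.0645
finger_force: 50.0
```

Request:
jog_arm:
  moves:
    - [[0,0,-0.5],0]
    - [[0,0,-0.4],0]
    - [[0,0,0],0]

```text
clock: 30.9
eef_pos: [0.4715, 0.2957, 0.0173]
orientation: [[1.0, 0.004, 0.0], [0.004, -1.0, 0.0], [0.0, -0.0, -1.0]]
contact_force: [-3.5, -1.1, 5.4]
width: 0.0652
finger_force: 50.0
```

Request:
jog_arm:
  moves:
    - [[0,0,0],0]
    - [[0,0,0],0]
    - [[0,0,0],0]
    - [[0,0,0],0]
    - [[0,0,0],0]
  grip: 80

```text
clock: 31.52
eef_pos: [0.4714, 0.2957, 0.0168]
orientation: [[1.0, 0.004, 0.0], [0.004, -1.0, 0.0], [0.0, -0.0, -1.0]]
contact_force: [-0.1, -0.0, -0.6]
width: 0.0797
finger_force: 0.0
```

Request:
jog_arm:
  moves:
    - [[0,0,6],0]
    - [[0,0,30],0]
    - [[0,0,45],0]
    - [[0,0,50],0]
    - [[-10,-40,50],0]
    - [[-15,-50,40],0]
    - [[-15,-50,0],0]
    - [[-15,-50,0],0]
    - [[-15,-50,0],0]
    - [[-15,-40,0],0]
    - [[0,0,0],0]
    - [[0,0,0],0]

```text
clock: 33.02
eef_pos: [0.3878, 0.0199, 0.2344]
orientation: [[1.0, 0.004, 0.001], [0.004, -1.0, 0.0], [0.001, -0.0, -1.0]]
contact_force: [-0.1, 0.5, 0.6]
width: 0.08
finger_force: 0.0
```

```bash
python3 st.py w9; python3 yc.py
```

```text
[0.3878 0.0199 0.2344] 33.025
red 215 ctr [0.468  0.1263 0.0277] z 0.0269 slope [ 0.012 -0.025]
yellow 410 ctr [ 0.4809 -0.0959  0.0276] z 0.0261 slope [-0.001 -0.011]
green 690 ctr [ 0.438  -0.2564  0.0274] z 0.0263 slope [ 0.003 -0.002]
blue 1055 ctr [0.4705 0.2958 0.0279] z 0.0265 slope [0.002 0.008]
red 99 [0.467  0.1269 0.0258] slope [-0.02   0.016]
yellow 148 [ 0.4794 -0.0944  0.026 ] slope [-0.002  0.01 ]
green 210 [ 0.4376 -0.2553  0.0258] slope [-0.007 -0.009]
blue 832 [0.4692 0.2965 0.0259] slope [0.002 0.002]
```

View pics/sc.png

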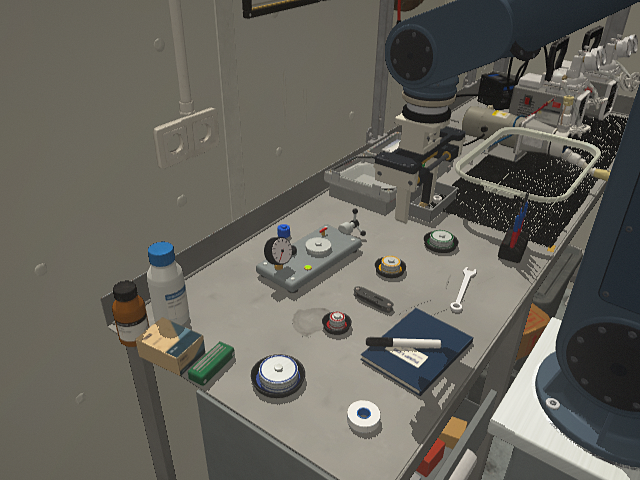

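All four masses lie flat in their own cases: blue (279,372), red (337,322), yellow (390,266) and green (440,241). The carrier is empty at (318,245) and the gripper is clear of everything.

```bash
python3 -c "
from cell import manip
print(manip.hand_in())"
```

```text
the job is handed in; nothing more can be done
None
```

The tester is unloaded: I put the red, yellow, green and blue masses, in that order, flat into their matching cases, and handed the job in at about 33 s on the robot's clock.

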